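Find the glazed machine foot by its drag

ROBOT

A 7-joint arm with a two-finger parallel gripper is mounted at the origin on the work surface. World frame = base frame: x ahead of the robot, y to its left, z up, the work surface at z = 0. Lengths are in m, angles in rad, forces in N, time in s.
With the tool pointing down it reaches from about 0.425 to 0.875 m from the base axis. Payload 4.7 kg.
Tool frame: the origin (TCP) lies on the centre line of the jaws, within the pads' length; the fingertips stand 19 mm ahead of it and the grasp point (between the pads) is the TCP (ctrl.nose_length is the distance from the TCP to the fingertips, in m); z points along the fingers, x is the direction in which the jaws open and shut, and the axes are right-handed (so a half turn about z gives the same grasp; the last joint's range is limited). The gripper opens to 87 mm and grips with 3 to 60 N. Pads are 19 mm wide; open, the fingers measure 117 mm over their backs; the gripper's body (75 mm by 190 mm) begins 51 mm behind the grasp point.
Start: joints at [-1.1, 0.321, -0.07, 1.45, 0.023, 1.371, -0.057], TCP at [0.287, 0.583, 0.208] pointing down, gripper open.
Joint ranges: [-2.86, 2.86], [-0.3, 2.09], [-1.38, 1.24], [0.06, 2.45], [-1.56, 4.7], [0.09, 2.05], [-2.69, 2.69]. Speed limits (rad/s): [2.57, 2.57, 3.14, 3.14, 3.14, 3.14, 3.14].

INTERFACE

Orientations are given as a rotation vector (axis times angle).
In Python, from bench import ctrl gives the robot as it stands. The module is installed in compiled form; this text tells all that it offers.
- The arm moves only by the shell command python3 -m crank 'ROWS' [OPENING] [FORCE]. ROWS is a JSON object of lists of equal length, an entry for each row: "dp": the shift along the tool's x, y, z in cm, a list of three; "delta_rot": the turn, a rotation vector about the tool's x, y, z in rad, a list of three. In form: {"dp": [[x, y, z], ...], "delta_rot": [[rx, ry, rz], ...]}. A call has exactly 8 rows; each row shifts and turns the commanded pose from where the row before left it, along the tool's axes as they then stand; what a row does not reach is not made up. A row lasts 1/10 s, in which the tool goes at most 50 mm and 8.59 degrees, less where a joint would pass 70% of its speed; a pose out of reach is approached as far as the arm can. A call with a gripper value outside its range is refused whole. OPENING is the finger opening in cm, from 0 to 8.7, set as the call begins (- or left out, the last holds). The fingers move at their own pace and stop on an object; FORCE is the grip in N (left out, the last holds). Time passes only in rows, so rows that do not move let the fingers close, or fill a call up. It gives the time, the measured TCP pose, the force and the opening at its end, in the units of the state.
- ctrl.get_state(): the state, without advancing time (a new reading comes with each control period).
- ctrl.get_image(name): name is "scene" or "top"; returns the picture (480x640x3 uint8, blue, green, red); there is no depth.
- ctrl.camera_info(name): a dict with "camera_matrix" (3x3 intrinsics, pixels), "xyz" and "orientation" of the camera in the world. Camera axes: x right, y down, z forward; pixel columns grow to the right and rows downward; lengths in m; the calibration is good to about 2 mm. A picture is of the moment at which its call begins. camera_info takes no time and is no camera call.
- ctrl.close_job(): hands the job in, once; it reports no verdict.
The state is a dict: "time": time; "joint_positions": joint angles; "qd": joint speeds; "joint_torque": joint torques, N m; "position": TCP position; "tool_rot": TCP orientation; "ft_force": force on the tool from outside, world axes, zero at the start; "torque": the same for the moment, N m; "grip_width": opening from 0.0 (shut) to 1.0 (fully open).
Only numpy, scipy, OpenCV 4.12 (cv2) and the standard library are available. Lean on these libraries where they do the work, as an engineer would, in place of code of your own. Each camera call takes 0.05 s, during which the arm holds its last target.

TASK

Three look-alike rubber machine feet stand on the spring-borne friction stage: one sole is fresh and grips best, one is half-worn, one is glazed and slips easily. Grip a foot by its brass sleeve, press it lightly onto the plate (about 5 to 12 N, never as much as 20 N) and slide it slowly a few centimetres while feeling the drag, as often as you need to tell them apart; then stand the fresh foot upright in the green tray and the glazed foot upright in the red tray, and leave the half-worn foot standing upright on the plate. Leave the glassware and everything else where it is.

Things in the scene. Friction and masses are not known exactly. Their poses are not given: they have to be found in the camera images.
- stage: Friction stage: grey housing 220 (x) x 280 (y) x 34 high, fixed to the bench, under a flat aluminium plate 200 (x) x 260 (y) x 8 whose top is 50 above the bench. Origin: centre of the housing's underside; z up; x runs along three lanes, from the blue dashes to the blue squares (start marks). The plate rides straight up and down on springs, without tilting.
- plate (a joint): How far the plate has sunk, m: 0 at the top, 0.014 at the hard stop. With all three feet on it, it starts to sink under 2 to 5 N of extra push (some 2.5 N more for each foot taken off) and then 1 mm for every further 0.5 N. It springs back.
- mark1 (a point): Centre of a blue square outline (60 x 60) on the plate's top, at x +45, y -85 in the stage frame; axes as the stage's; follows the plate. At the start one foot stands within 4 mm of it, turned by up to 0.3 rad to the stage. The lane runs from here to the stage's -x; a foot slid 70 that way stays on the plate.
- mark2 (a point): The same for the middle lane: x +45, y 0. The feet look alike: black rubber sole 46 x 46 x 14, on it a steel cap 38 x 38 x 3, and a round upright brass sleeve, 24 across, from 17 to 50 above the underside, to be gripped from above. Each weighs 200 to 300 g.
- mark3 (a point): The same for the third lane: x +45, y +85. Sliding friction coefficient of the feet on the plate: glazed 0.09 to 0.11, half-worn 0.30 to 0.38, fresh 0.90 to 1.10; exactly one of each, in any order. Once a slide has stopped, the force left in the arm may be only two thirds of the fresh foot's drag.
- keep_tray: Green open tray 120 x 120 x 16 high, walls and floor 4 thick, fixed. Origin: centre of its underside; z up.
- reject_tray: Red open tray, otherwise the same as the green one, fixed. Origin: centre of its underside; z up.
- flask: Bystander, loose, to be left alone: clear conical glass flask, 72 across, 102 high. Origin: centre of its underside.
- flask_blue: Bystander, loose, to be left alone: conical glass flask with blue stopper, 72 across, 118 high. Origin: centre of its underside.
- dish: Bystander, loose, to be left alone: shallow clear glass dish, 92 across, 16 high. Origin: centre of its underside.
- jar: Bystander, loose, to be left alone: amber glass jar, white cap, 56 across, 70 high. Origin: centre of its underside.
- beaker: Bystander, loose, to be left alone: clear glass beaker, 68 across, 85 high. Origin: centre of its underside.
- spray_bottle: Bystander, loose, to be left alone: white spray bottle with green trigger head, 70 across, 195 high. Origin: centre of its underside.
- tool_block: Bystander, loose, to be left alone: black plastic block, 50 x 35 x 30 high. Origin: centre of its underside.
Things that resemble listed ones, but are neither listed nor needed, are in the scene too. There is more than one size of the reject_tray; the job needs the smaller. Several things have the shape of the keep_tray; the one meant has the colours described above.

How it is judged:
On the way:
1. a foot, held in the gripper and upright, is slid over the plate under light load (more than 3.5 N on the plate, faster than 6 mm/s) for 0.2 s (((contact force between foot_a and stage above 3.5 N and linear speed of foot_a above 0.006 m/s and angle between foot_a's own z axis and vertical below 0.12 rad and contact force between foot_a and the fingers above 1 N) or (contact force between foot_b and stage above 3.5 N and linear speed of foot_b above 0.006 m/s and angle between foot_b's own z axis and vertical below 0.12 rad and contact force between foot_b and the fingers above 1 N) or (contact force between foot_c and stage above 3.5 N and linear speed of foot_c above 0.006 m/s and angle between foot_c's own z axis and vertical below 0.12 rad and contact force between foot_c and the fingers above 1 N))), for 0.2 s.
At the end, for the whole second after the job is handed in: The grippiest foot stands on the floor of the green tray, the slipperiest on the floor of the red tray (centre within 37 mm of the tray's centre along each side), the middle one on the plate (centre 10 mm or more inside its edges); all upright within 0.1 rad and at rest (x of foot_b in the frame of keep_tray between -0.037 and 0.037 m and y of foot_b in the frame of keep_tray between -0.037 and 0.037 m and z of foot_b in the frame of keep_tray between 0.001 and 0.009 m and angle between each of foot_b, foot_c, foot_a's own z axis and vertical below 0.1 rad and linear speed of each of foot_b, foot_c, foot_a below 0.01 m/s and x of foot_c in the frame of reject_tray between -0.037 and 0.037 m and y of foot_c in the frame of reject_tray between -0.037 and 0.037 m and z of foot_c in the frame of reject_tray between 0.001 and 0.009 m and x of foot_a in the frame of stage between -0.09 and 0.09 m and y of foot_a in the frame of stage between -0.12 and 0.12 m and z of foot_a in the frame of stage between 0.045 and 0.054 m); the robot touches nothing.
It fails at once if a foot is pressed on the stage with more than 20 N (contact force between any of foot_a, foot_b, foot_c and stage above 20 N).
It fails at once if a bystander is shifted by more than 20 mm (distance of any of flask, flask_blue, dish, jar, beaker, spray_bottle, tool_block from where it was at the start of the episode above 0.02 m).
It also fails if it takes over 69 s, if anything falls off the work surface, if the arm or the gripper's body presses on something with over 40 N, if the wrist force passes 120 N, or if a joint passes its speed limit or range.

## Working session

There is one attempt and no reset: what is moved stays moved. The work goes in short steps, Python scripts to look and compute and a shell command to move; the robot and the scene stay as the last step left them, time stands still between calls to the robot, and variables do not carry over. Pictures are saved under pics/ and viewed, and the job is handed in when it is done.

```bash
mkdir -p pics; python3 - <<'E'
from bench import ctrl
import cv2
print(ctrl.get_state()); print(ctrl.nose_length)
for n in("scene","top"):
    cv2.imwrite(f"pics/{n}0.png",ctrl.get_image(n)); print(ctrl.camera_info(n))
E
```

```text
{'time': 0.0, 'joint_positions': array([-1.0998822 ,  0.32181533, -0.07010803,  1.45162911,  0.02261049,
        1.37080731, -0.05692281]), 'qd': array([-1.34464328e-03,  5.17471033e-04, -1.20359235e-03,  7.22547957e-04,
        1.94782964e-06, -1.06118072e-04, -1.75651506e-03]), 'joint_torque': array([-3.95279176e-05, -4.91298866e+01, -4.04076995e-01, -3.12520480e+01,
       -6.39447151e-02,  4.37510514e-02,  1.70465250e-04]), 'position': array([0.2864968 , 0.58282665, 0.20708975]), 'tool_rot': array([ 2.66580254e+00,  1.66022795e+00, -2.40829311e-03]), 'ft_force': array([ 0.02137728, -0.08993825, -0.10986561]), 'torque': array([-0.05249965, -0.02085611,  0.06275742]), 'grip_width': 0.9984464980758072}
0.019
{'camera_matrix': array([[582.50321853,   0.        , 323.19056364],
       [  0.        , 582.50321853, 236.73531911],
       [  0.        ,   0.        ,   1.        ]]), 'xyz': array([ 1.04186771, -0.5925997 ,  1.22533627]), 'orientation': array([-2.4112422 , -0.84815863,  0.25808704])}
{'camera_matrix': array([[552.89685837,   0.        , 317.84716012],
       [  0.        , 552.89685837, 228.65890215],
       [  0.        ,   0.        ,   1.        ]]), 'xyz': array([0.38354989, 0.05975286, 1.46758306]), 'orientation': array([-2.15212872,  2.19613809, -0.13030502])}
```

View pics/scene0.png

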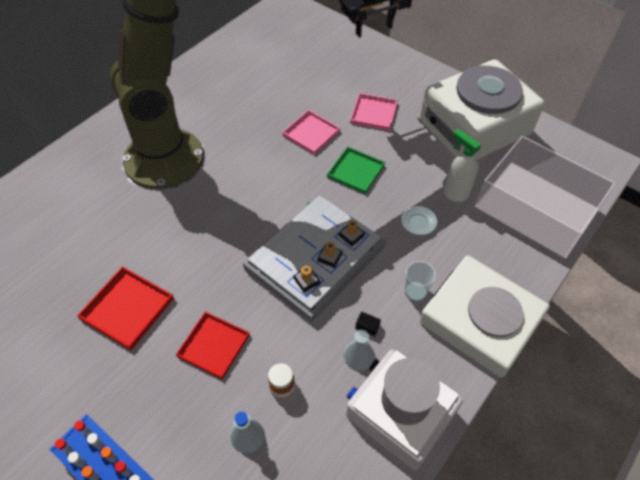

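View pics/top0.png

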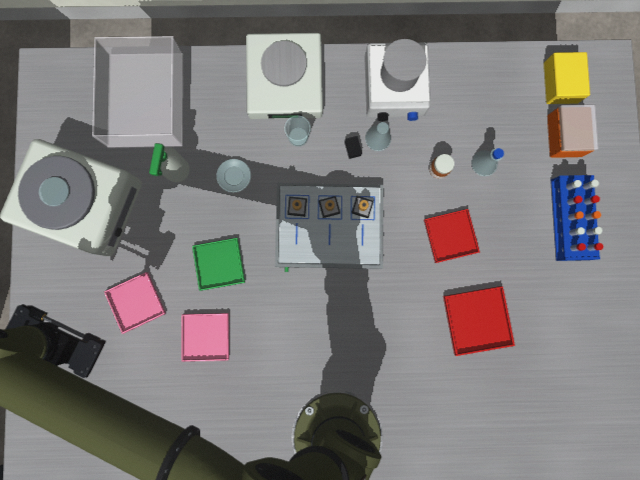

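The top view shows the stage at about (330,225), with feet at (297,205), (330,205) and (363,205). There are two red trays, at (452,235) small and (479,320) large. One tray is green, at (219,262), and two pink ones of the same shape are at (135,300) and (206,337). I'll measure these and make an enlarged crop.

```bash
cat > h.py <<'E'
import numpy as np, cv2
from bench import ctrl
from scipy.spatial.transform import Rotation as R
def cam(n):
    c=ctrl.camera_info(n); return c['camera_matrix'],np.array(c['xyz']),R.from_rotvec(c['orientation']).as_matrix()
def ray(n,u,v,z):
    K,o,M=cam(n); d=M@np.linalg.inv(K)@np.array([u,v,1.]); return o+d*(z-o[2])/d[2]
def proj(n,p):
    K,o,M=cam(n); q=K@(M.T@(np.array(p)-o)); return q[:2]/q[2]
E
python3 - <<'E'
from h import *
for n in("top","scene"):
    im=cv2.imread(f"pics/{n}0.png"); hsv=cv2.cvtColor(im,cv2.COLOR_BGR2HSV)
    H,S,V=cv2.split(hsv)
    for name,m,z in(("red",((H<4)|(H>176))&(S>200)&(V>60),.016),("green",(H>50)&(H<75)&(S>150)&(V>50),.016),("brass",(H>8)&(H<25)&(S>110)&(V>70),.1),("blue",(H>100)&(H<125)&(S>100),.05)):
        cs,_=cv2.findContours(m.astype(np.uint8)*255,cv2.RETR_EXTERNAL,cv2.CHAIN_APPROX_NONE)
        for c in cs:
            a=cv2.contourArea(c)
            if a<(500 if name in("red","green") else 25): continue
            (u,v),wh,an=cv2.minAreaRect(c)
            bp=np.array([ray(n,*p,z)[:2] for p in c[:,0,:]],dtype=np.float32)
            (x,y),whm,am=cv2.minAreaRect(bp)
            print(n,name,int(a),round(u),round(v),"world",round(x,4),round(y,4),np.round(whm,3),round(am,1))
im=cv2.imread("pics/top0.png")
cv2.imwrite("pics/c1.png",np.hstack([cv2.resize(im[170:280,265:395],None,fx=3,fy=3,interpolation=2),cv2.resize(im[190:300,415:545],None,fx=3,fy=3,interpolation=2)]))
E
```

```text
top red 2860 479 318 world 0.295 -0.3768 [0.139 0.154] 8.4
top red 1340 451 234 world 0.5164 -0.3158 [0.105 0.118] 12.9
top green 1646 218 263 world 0.4502 0.2998 [0.117 0.117] 8.4
top brass 34 578 215 world 0.5494 -0.6167 [0.018 0.015] 88.9
top brass 37 596 214 world 0.551 -0.6611 [0.021 0.015] 88.9
top brass 65 363 205 world 0.585 -0.076 [0.02  0.025] 88.4
top brass 54 330 204 world 0.5878 0.0078 [0.018 0.023] 88.7
top brass 54 296 204 world 0.5894 0.0903 [0.017 0.023] 89.0
top brass 38 437 171 world 0.6694 -0.2653 [0.048 0.02 ] 42.8
top brass 645 561 140 world 0.7431 -0.5844 [0.142 0.097] 36.4
top blue 3180 575 217 world 0.5502 -0.6311 [0.224 0.114] 0.0
top blue 82 498 153 world 0.7236 -0.4389 [0.029 0.027] 89.0
top blue 67 412 116 world 0.8272 -0.2188 [0.024 0.022] 89.0
scene red 2430 212 344 world 0.5144 -0.3171 [0.117 0.117] 12.4
scene red 3842 125 307 world 0.2896 -0.3768 [0.158 0.153] 8.6
scene green 1323 355 169 world 0.4522 0.2977 [0.116 0.121] 9.0
scene brass 59 87 472 world 0.5494 -0.6613 [0.018 0.014] 0.6
scene brass 53 106 452 world 0.5492 -0.6171 [0.013 0.017] 89.8
scene brass 34 279 390 world 0.7217 -0.3242 [0.039 0.012] 26.0
scene brass 114 306 272 world 0.5905 -0.0808 [0.023 0.04 ] 39.9
scene brass 100 330 250 world 0.5932 0.0012 [0.021 0.036] 38.6
scene brass 93 352 228 world 0.596 0.0839 [0.019 0.038] 37.3
scene blue 311 69 464 world 0.4887 -0.676 [0.106 0.018] 0.8
scene blue 1855 106 460 world 0.5359 -0.6264 [0.201 0.066] 0.0
scene blue 130 241 418 world 0.6874 -0.405 [0.024 0.027] 42.9
scene blue 41 351 392 world 0.8282 -0.2222 [0.01  0.025] 1.4
```

View pics/c1.png

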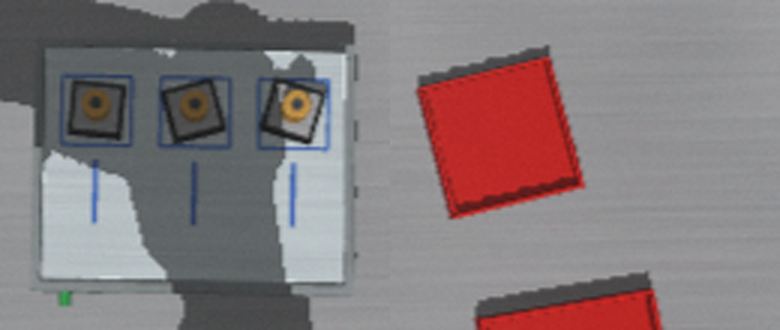

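The trays check out. The small red tray is at (0.515,-0.316) with 0.117 sides, against 0.155 for the large one. The green tray is at (0.451,0.299). Next I'll triangulate the sleeves and work out the approach.

```bash
cat >> h.py <<'E'
def brass(n,im):
    H,S,V=cv2.split(cv2.cvtColor(im,cv2.COLOR_BGR2HSV)); m=(((H>8)&(H<25)&(S>110)&(V>60)).astype(np.uint8)*255)
    m=cv2.morphologyEx(m,cv2.MORPH_CLOSE,np.ones((3,3)))
    out=[]
    for c in cv2.findContours(m,cv2.RETR_EXTERNAL,cv2.CHAIN_APPROX_NONE)[0]:
        if cv2.contourArea(c)<25: continue
        (u,v),_,_=cv2.minAreaRect(c); out.append((u,v))
    return out
def tri(a,b):
    A=[];B=[]
    for n,p in(("top",a),("scene",b)):
        K,o,M=cam(n); d=M@np.linalg.inv(K)@np.array([*p,1.]); d/=np.linalg.norm(d); P=np.eye(3)-np.outer(d,d); A.append(P);B.append(P@o)
    x=np.linalg.solve(A[0]+A[1],B[0]+B[1]); return x
def pose():
    s=ctrl.get_state(); M=R.from_rotvec(s['tool_rot']).as_matrix(); return s['position'],M
def plan(x,y,z,yaw,n=8):
    p,M=pose(); cur=np.arctan2(M[1,0],M[0,0]); d=(yaw-cur+np.pi)%(2*np.pi)-np.pi
    Mt=R.from_euler('z',yaw).as_matrix()@np.diag([1,-1,-1.])
    rv=R.from_matrix(M.T@Mt).as_rotvec()/n; t=np.array([x,y,z])-p
    for k in range(n):
        print(np.round(M.T@t/n*100,2).tolist(), np.round(rv,4).tolist()); M=M@R.from_rotvec(rv).as_matrix()
E
python3 - <<'E'
from h import *
t=brass("top",cv2.imread("pics/top0.png"));s=brass("scene",cv2.imread("pics/scene0.png"))
t=sorted([p for p in t if 280<p[0]<380 and 190<p[1]<220]);s=sorted([p for p in s if 290<p[0]<370 and 200<p[1]<290],key=lambda p:-p[0])
print(t,s)
for a,b in zip(t,s): print(tri(a,b).round(4))
# stage: plate dashes/outline: sleeve rays
for a,b in zip(t,s): print(ray("top",*a,.09).round(4),ray("scene",*b,.09).round(4))
plan(.589,.087,.16,0.0)
plan(.589,.087,.16,0.0,10)
E
```

```text
[(296.5, 204.5), (329.5, 204.5), (363.0, 205.0)] [(352.0, 227.5), (329.5, 249.5), (306.0, 272.5)]
[0.5913 0.0907 0.0883]
[0.5891 0.0071 0.0891]
[ 0.5865 -0.0767  0.0905]
[0.5909 0.0905 0.09  ] [0.5921 0.0898 0.09  ]
[0.5893 0.0075 0.09  ] [0.5892 0.0064 0.09  ]
[ 0.5864 -0.077   0.09  ] [ 0.5865 -0.0764  0.09  ]
[-3.89, 6.13, 0.6] [0.0001, 0.0002, 0.1393]
[-3.01, 6.61, 0.6] [0.0001, 0.0002, 0.1393]
[-2.06, 6.96, 0.59] [0.0001, 0.0002, 0.1393]
[-1.07, 7.18, 0.59] [0.0001, 0.0002, 0.1393]
[-0.07, 7.26, 0.59] [0.0001, 0.0002, 0.1393]
[0.94, 7.2, 0.59] [0.0001, 0.0002, 0.1393]
[1.93, 7.0, 0.59] [0.0001, 0.0002, 0.1393]
[2.88, 6.66, 0.59] [0.0001, 0.0002, 0.1393]
[-3.12, 4.9, 0.48] [0.0001, 0.0001, 0.1114]
[-2.55, 5.22, 0.48] [0.0001, 0.0001, 0.1114]
[-1.96, 5.47, 0.48] [0.0001, 0.0001, 0.1114]
[-1.34, 5.65, 0.48] [0.0001, 0.0001, 0.1114]
[-0.7, 5.77, 0.47] [0.0001, 0.0001, 0.1114]
[-0.05, 5.81, 0.47] [0.0001, 0.0001, 0.1114]
[0.59, 5.78, 0.47] [0.0001, 0.0001, 0.1114]
[1.23, 5.68, 0.47] [0.0001, 0.0001, 0.1114]
[1.85, 5.5, 0.47] [0.0001, 0.0001, 0.1114]
[2.45, 5.26, 0.47] [0.0001, 0.0001, 0.1114]
```

```bash
python3 - <<'E'
from h import *
plan(.591,.0905,.15,-0.02,16)
E
```

```text
[-1.92, 3.07, 0.36] [0.0001, 0.0001, 0.0709]
[-1.7, 3.19, 0.36] [0.0001, 0.0001, 0.0709]
[-1.47, 3.31, 0.36] [0.0001, 0.0001, 0.0709]
[-1.23, 3.4, 0.36] [0.0001, 0.0001, 0.0709]
[-0.99, 3.48, 0.36] [0.0001, 0.0001, 0.0709]
[-0.74, 3.54, 0.36] [0.0001, 0.0001, 0.0709]
[-0.49, 3.59, 0.36] [0.0001, 0.0001, 0.0709]
[-0.23, 3.61, 0.36] [0.0001, 0.0001, 0.0709]
[0.03, 3.62, 0.36] [0.0001, 0.0001, 0.0709]
[0.28, 3.61, 0.36] [0.0001, 0.0001, 0.0709]
[0.54, 3.58, 0.36] [0.0001, 0.0001, 0.0709]
[0.79, 3.53, 0.36] [0.0001, 0.0001, 0.0709]
[1.04, 3.47, 0.36] [0.0001, 0.0001, 0.0709]
[1.28, 3.38, 0.36] [0.0001, 0.0001, 0.0709]
[1.52, 3.29, 0.36] [0.0001, 0.0001, 0.0709]
[1.74, 3.17, 0.36] [0.0001, 0.0001, 0.0709]
```

```bash
python3 -m crank '{"dp":[[-1.9,3.1,0.3],[-1.7,3.2,0.3],[-1.5,3.3,0.3],[-1.2,3.4,0.3],[-1.0,3.5,0.3],[-0.7,3.5,0.3],[-0.5,3.6,0.3],[-0.2,3.6,0.3]],"delta_rot":[[0,0,0.071],[0,0,0.071],[0,0,0.071],[0,0,0.071],[0,0,0.071],[0,0,0.071],[0,0,0.071],[0,0,0.071]]}' 6 20
python3 -m crank '{"dp":[[0,3.6,0.3],[0.3,3.6,0.3],[0.5,3.6,0.3],[0.8,3.5,0.3],[1.0,3.5,0.3],[1.3,3.4,0.3],[1.5,3.3,0.3],[1.7,3.2,0.3]],"delta_rot":[[0,0,0.071],[0,0,0.071],[0,0,0.071],[0,0,0.071],[0,0,0.071],[0,0,0.071],[0,0,0.071],[0,0,0.071]]}'
python3 - <<'E'
from h import *
p,M=pose();print(p.round(4),M.round(3).tolist())
plan(.591,.0905,.092,-0.02,8)
E
```

```text
time: 0.9
position: [0.4399, 0.336, 0.1837]
tool_rot: [3.026, 0.843, -0.001]
ft_force: [0.3, 0.3, 0.5]
grip_width: 0.692
time: 1.7
position: [0.5908, 0.0891, 0.1597]
tool_rot: [-3.141, 0.039, 0.001]
ft_force: [0.7, -0.2, 0.2]
grip_width: 0.691
[0.5908 0.0891 0.1597] [[1.0, -0.025, -0.0], [-0.025, -1.0, 0.0], [-0.0, -0.0, -1.0]]
[0.0, -0.02, 0.85] [-0.0, 0.0001, -0.0006]
[0.0, -0.02, 0.85] [-0.0, 0.0001, -0.0006]
[0.0, -0.02, 0.85] [-0.0, 0.0001, -0.0006]
[0.0, -0.02, 0.85] [-0.0, 0.0001, -0.0006]
[0.0, -0.02, 0.85] [-0.0, 0.0001, -0.0006]
[0.0, -0.02, 0.85] [-0.0, 0.0001, -0.0006]
[0.0, -0.02, 0.85] [-0.0, 0.0001, -0.0006]
[0.0, -0.02, 0.85] [-0.0, 0.0001, -0.0006]
```

```bash
python3 -m crank '{"dp":[[0,-0.1,0.9],[0,0,0.9],[0,0,0.9],[0,0,0.9],[0,0,0.9],[0,0,0.9],[0,0,0.9],[0,0,0.4]],"delta_rot":[[0,0,0],[0,0,0],[0,0,0],[0,0,0],[0,0,0],[0,0,0],[0,0,0],[0,0,0]]}'
python3 -m crank '{"dp":[[0,0,0],[0,0,0],[0,0,0],[0,0,0],[0,0,0],[0,0,0],[0,0,0],[0,0,0]],"delta_rot":[[0,0,0],[0,0,0],[0,0,0],[0,0,0],[0,0,0],[0,0,0],[0,0,0],[0,0,0]]}' 0 25
python3 - <<'E'
from h import *
cv2.imwrite("pics/g1.png",cv2.resize(ctrl.get_image("scene")[180:330,230:430],None,fx=3,fy=3)); s=ctrl.get_state(); print(s['ft_force'],s['torque'],s['position'])
E
```

```text
time: 2.5
position: [0.5898, 0.0914, 0.0919]
tool_rot: [3.141, -0.034, -0.002]
ft_force: [0.4, -0.3, 0.3]
grip_width: 0.694
time: 3.3
position: [0.5905, 0.0914, 0.0932]
tool_rot: [-3.141, 0.034, -0.0]
ft_force: [0.6, -0.1, 0.7]
grip_width: 0.052
[0.07239972 0.65837744 1.15311876] [-0.10639816  0.01637278 -0.02972712] [0.59048989 0.09137287 0.09317185]
```

View pics/g1.png

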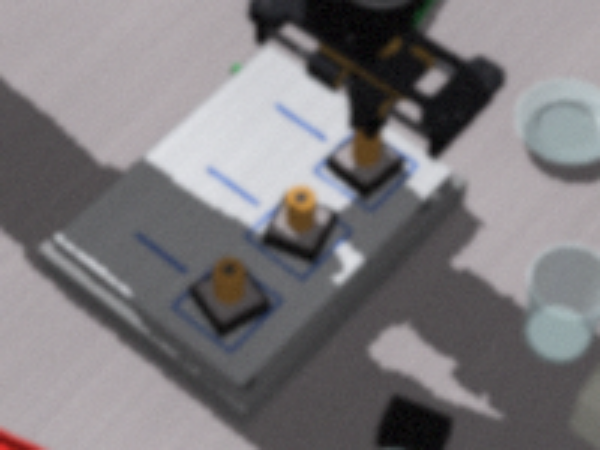

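The gripper closed to about 4.5 mm, so it doesn't seem to hold the sleeve. I'll look more closely.

```bash
python3 - <<'E'
from h import *
s=ctrl.get_state(); p=s['position']; print(s['grip_width'],s['time'])
a=ctrl.get_image("scene"); b=ctrl.get_image("top")
def mk(n,im,x0,y0,w,h,f=5):
    c=cv2.resize(im[y0:y0+h,x0:x0+w],None,fx=f,fy=f,interpolation=2)
    for q,col in((p,(0,0,255)),(p-[0,0,.019],(255,0,255)),([.591,.0905,.1],(0,255,0)),([.591,.0905,.067],(255,255,0))):
        u=(proj(n,q)-[x0,y0]+.5)*f; cv2.drawMarker(c,(int(u[0]),int(u[1])),col,0,14,1)
    return c
cv2.imwrite("pics/g2.png",np.hstack([mk("scene",a,310,180,75,80),mk("top",b,260,165,75,80)]))
print(p,[proj("scene",p),proj("top",p)])
E
```

```text
0.03750597656649656 3.35
[0.59048989 0.09137287 0.09317185] [array([351.92088744, 225.98664649]), array([296.12117789, 204.46931241])]
```

View pics/g2.png

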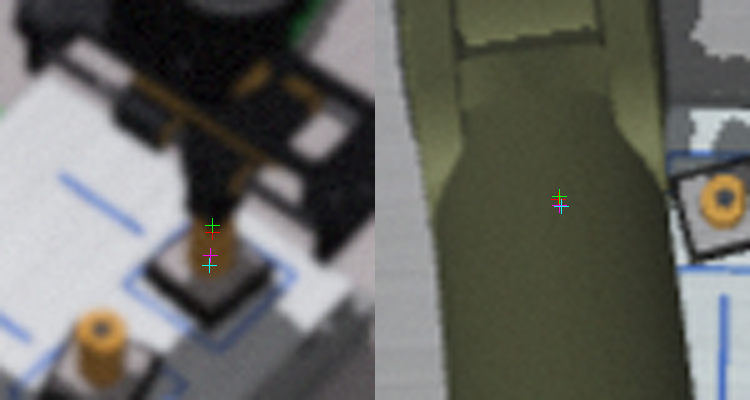

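```bash
python3 -m crank '{"dp":[[0,0,-0.8],[0,0,-0.8],[0,0,-0.8],[0,0,-0.8],[0,0,-0.8],[0,0,0],[0,0,0],[0,0,0]],"delta_rot":[[0,0,0],[0,0,0],[0,0,0],[0,0,0],[0,0,0],[0,0,0],[0,0,0],[0,0,0]]}' 5
python3 - <<'E'
from h import *
s=ctrl.get_state(); p=s['position']; print(s['grip_width'],s['time'],p)
a=ctrl.get_image("scene")
x0,y0,w,h,f=290,150,120,110,6
c=cv2.resize(a[y0:y0+h,x0:x0+w],None,fx=f,fy=f,interpolation=2)
M=pose()[1]
for q,col in((p,(0,0,255)),(p-[0,0,.019],(255,0,255)),([.591,.0905,.1],(0,255,0)),(p+M@[.025,0,.019],(255,255,0)),(p+M@[-.025,0,.019],(255,255,0))):
        u=(proj("scene",q)-[x0,y0]+.5)*f; cv2.drawMarker(c,(int(u[0]),int(u[1])),col,0,14,1)
cv2.imwrite("pics/g3.png",c)
E
```

```text
time: 4.25
position: [0.5902, 0.0914, 0.1327]
tool_rot: [3.141, -0.034, -0.001]
ft_force: [0.8, -0.3, -1.1]
grip_width: 0.561
0.561247393870779 4.25 [0.59016898 0.09136753 0.13274533]
```

View pics/g3.png

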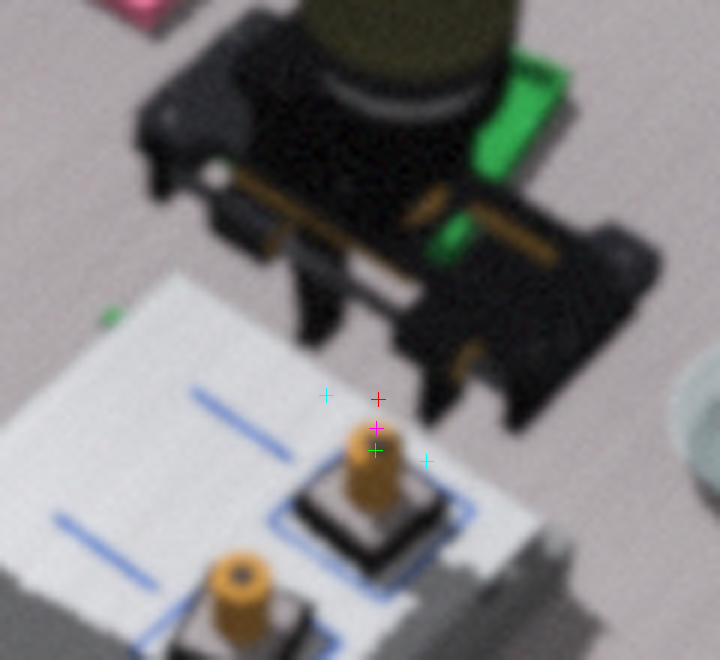

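```bash
python3 - <<'E'
from h import *
print(proj("top",[0,0,0]),proj("scene",[0,0,0]))
print(proj("top",[0,0,.02]),proj("scene",[0,0,.02]))
a=cv2.imread("pics/top0.png");b=cv2.imread("pics/scene0.png")
for n,im,x0,y0 in(("top",a,270,380),("scene",b,100,100)):
    c=im[y0:y0+100,x0:x0+130].copy(); c=cv2.resize(c,None,fx=3,fy=3)
    for z,col in((0,(0,0,255)),(.02,(255,0,255))):
        for r in (0,.08):
            for t in np.linspace(0,6.28,24):
                u=(proj(n,[r*np.cos(t),r*np.sin(t),z])-[x0,y0]+.5)*3; cv2.circle(c,(int(u[0]),int(u[1])),1,col,-1)
    cv2.imwrite(f"pics/base_{n}.png",c)
# initial gripper
s=[0.2865,.5828,.207]; print(proj("top",s),proj("scene",s))
x=np.hstack([cv2.imread("pics/base_top.png"),cv2.imread("pics/base_scene.png")]);cv2.imwrite("pics/base.png",x)
c=cv2.resize(a[290:400,0:130],None,fx=5,fy=5)
for q in ([.2865,.5828,.207],[.2865+.44*.0435,.5828+.9*.0435,.188],[.2865-.44*.0435,.5828-.9*.0435,.188]):
    u=(proj("top",q)-[0,290]+.5)*5; cv2.drawMarker(c,(int(u[0]),int(u[1])),(0,0,255),0,14,1)
cv2.imwrite("pics/grip0.png",c)
E
```

```text
[336.5044106  436.72698089] [163.37575918 158.98031413]
[336.87622925 438.85241135] [161.79523364 154.10475655]
[ 77.0600969  335.69435486] [372.92488475  35.83277708]
```

View pics/base.png

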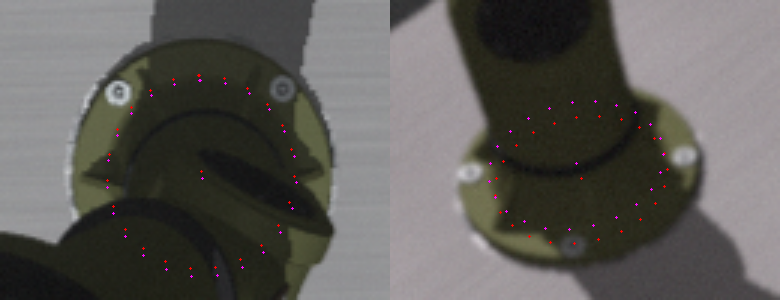

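View pics/grip0.png

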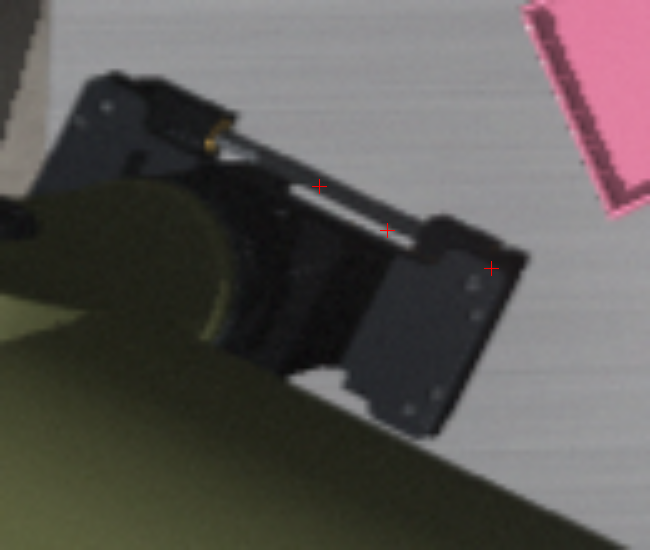

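```bash
python3 - <<'E'
from h import *
b=cv2.imread("pics/scene0.png")
x0,y0,w,h,f=315,0,120,80,6
c=cv2.resize(b[y0:y0+h,x0:x0+w],None,fx=f,fy=f,interpolation=2)
p=np.array([0.2865,.5828,.207]);M=R.from_rotvec([ 2.66580254e+00,  1.66022795e+00, -2.40829311e-03]).as_matrix()
for q,col in((p,(0,0,255)),(p+M@[.0435,0,.019],(255,255,0)),(p+M@[-.0435,0,.019],(255,255,0)),(p+M@[.095,.0,-.051],(0,255,0)),(p+M@[-.095,.0,-.051],(0,255,0))):
        u=(proj("scene",q)-[x0,y0]+.5)*f; cv2.drawMarker(c,(int(u[0]),int(u[1])),col,0,14,1)
cv2.imwrite("pics/g4.png",c)
E
```

```text
(no output)
```

View pics/g4.png

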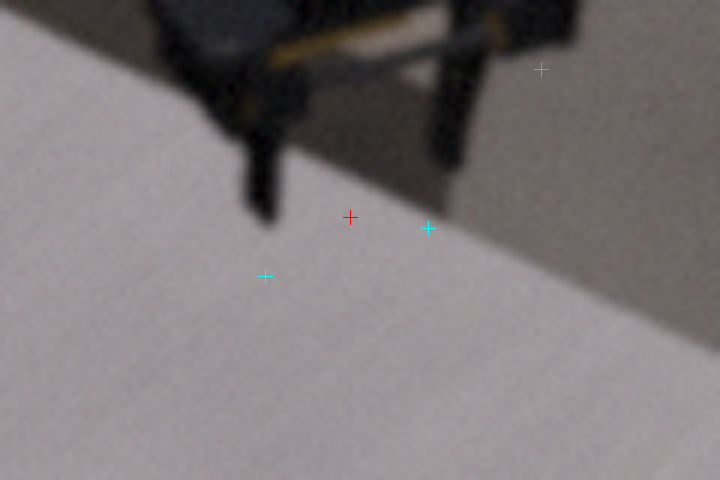

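In two poses with different yaw, the visible fingertips sit about 30 mm higher than the reported TCP implies, and the shift is purely vertical. I take the true tool height to be about 30 mm above the reported one. I'll go down carefully, watching the force and the camera.

```bash
python3 -m crank '{"dp":[[0,0,0.8],[0,0,0.8],[0,0,0.8],[0,0,0.8],[0,0,0.8],[0,0,0.8],[0,0,0.5],[0,0,0]],"delta_rot":[[0,0,0],[0,0,0],[0,0,0],[0,0,0],[0,0,0],[0,0,0],[0,0,0],[0,0,0]]}' 6.5
python3 - <<'E'
from h import *
s=ctrl.get_state(); p=s['position']
a=ctrl.get_image("scene")
x0,y0,w,h,f=290,150,120,110,6
c=cv2.resize(a[y0:y0+h,x0:x0+w],None,fx=f,fy=f,interpolation=2)
M=pose()[1]
for q,col in((p,(0,0,255)),(p+M@[.0325,0,-.011],(255,255,0)),(p+M@[-.0325,0,-.011],(255,255,0))):
        u=(proj("scene",q)-[x0,y0]+.5)*f; cv2.drawMarker(c,(int(u[0]),int(u[1])),col,0,14,1)
cv2.imwrite("pics/g5.png",c)
E
```

```text
time: 5.1
position: [0.5899, 0.0913, 0.0792]
tool_rot: [3.141, -0.034, -0.002]
ft_force: [-0.0, -0.1, -0.3]
grip_width: 0.747
```

View pics/g5.png

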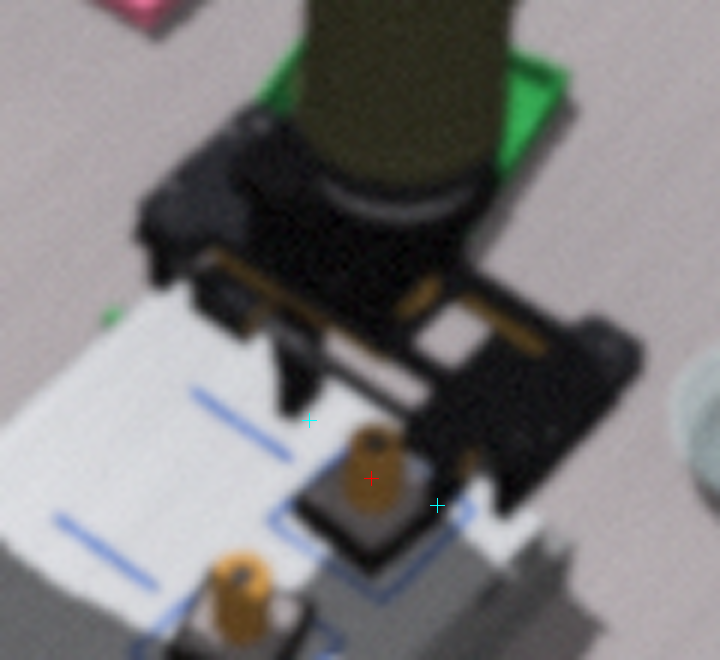

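```bash
python3 -m crank '{"dp":[[0,0,0.4],[0,0,0.4],[0,0,0.4],[0,0,0.3],[0,0,0],[0,0,0],[0,0,0],[0,0,0]],"delta_rot":[[0,0,0],[0,0,0],[0,0,0],[0,0,0],[0,0,0],[0,0,0],[0,0,0],[0,0,0]]}' 5
python3 -m crank '{"dp":[[0,0,0],[0,0,0],[0,0,0],[0,0,0],[0,0,0],[0,0,0],[0,0,0],[0,0,0]],"delta_rot":[[0,0,0],[0,0,0],[0,0,0],[0,0,0],[0,0,0],[0,0,0],[0,0,0],[0,0,0]]}' 0 25
python3 - <<'E'
from h import *
s=ctrl.get_state(); p=s['position'];print(p,s['ft_force'],s['grip_width'])
a=ctrl.get_image("scene")
x0,y0,w,h,f=290,150,120,110,6
cv2.imwrite("pics/g6.png",cv2.resize(a[y0:y0+h,x0:x0+w],None,fx=f,fy=f,interpolation=2))
E
```

```text
time: 5.95
position: [0.5907, 0.0914, 0.0654]
tool_rot: [-3.141, 0.035, -0.001]
ft_force: [0.2, -0.4, -0.5]
grip_width: 0.579
time: 6.75
position: [0.5906, 0.0914, 0.0652]
tool_rot: [-3.141, 0.035, -0.0]
ft_force: [0.5, 0.7, 0.6]
grip_width: 0.271
[0.59055677 0.09138313 0.06523203] [0.46592417 0.6972614  0.57844547] 0.27061923117920683
```

View pics/g6.png

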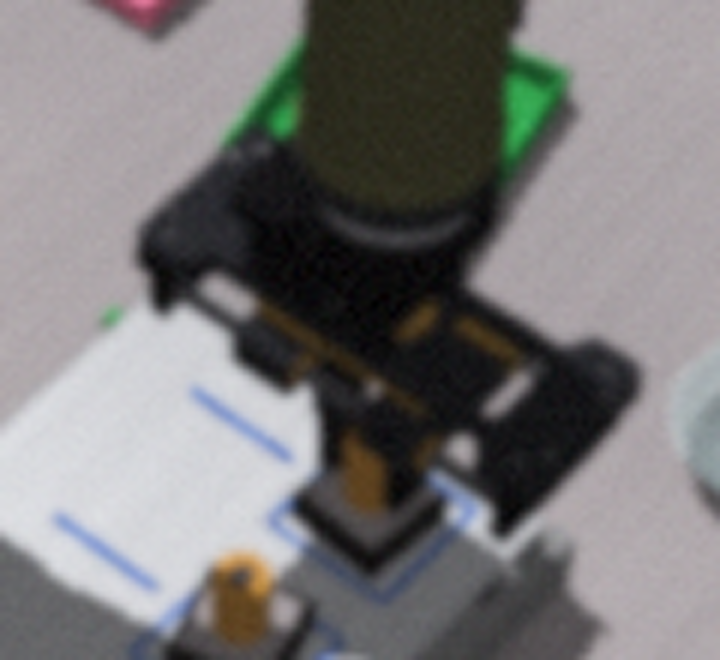

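The grip holds: an opening of 0.271 is 23.6 mm, and the sleeve is 24 mm. Now press by about 7 mm and slide.

```bash
python3 -m crank '{"dp":[[0,0,0.1],[0,0,0.1],[0,0,0.1],[0,0,0.1],[0,0,0.1],[0,0,0.1],[0,0,0],[0,0,0]],"delta_rot":[[0,0,0],[0,0,0],[0,0,0],[0,0,0],[0,0,0],[0,0,0],[0,0,0],[0,0,0]]}' - 40
python3 - <<'E'
from h import *
s=ctrl.get_state();print(s['position'],s['ft_force'],s['torque'],s['grip_width'])
E
```

```text
time: 7.6
position: [0.5907, 0.0915, 0.0596]
tool_rot: [-3.141, 0.035, -0.001]
ft_force: [-1.7, 0.2, 5.4]
grip_width: 0.266
[0.59068341 0.09145794 0.05962395] [-1.7499842   0.17588934  5.40758314] [-0.14839585  0.46870388 -0.00849316] 0.26556146876049785
```

```bash
for i in 1; do python3 -m crank '{"dp":[[-0.2,0,0.05],[-0.2,0,0.05],[-0.2,0,0],[-0.2,0,0],[-0.2,0,0],[-0.2,0,0],[-0.2,0,0],[-0.2,0,0]],"delta_rot":[[0,0,0],[0,0,0],[0,0,0],[0,0,0],[0,0,0],[0,0,0],[0,0,0],[0,0,0]]}'; done
python3 - <<'E'
from h import *
s=ctrl.get_state();print(s['position'],s['ft_force'],s['torque'],s['grip_width'])
E
python3 -m crank '{"dp":[[-0.2,0,0],[-0.2,0,0],[-0.2,0,0],[-0.2,0,0],[-0.2,0,0],[-0.2,0,0],[-0.2,0,0],[-0.2,0,0]],"delta_rot":[[0,0,0],[0,0,0],[0,0,0],[0,0,0],[0,0,0],[0,0,0],[0,0,0],[0,0,0]]}'
python3 - <<'E'
from h import *
s=ctrl.get_state();print(s['position'],s['ft_force'],s['torque'],s['grip_width'])
E
```

```text
time: 8.4
position: [0.5769, 0.092, 0.0596]
tool_rot: [-3.141, 0.035, -0.008]
ft_force: [1.7, 0.8, 5.9]
grip_width: 0.27
[0.57691018 0.09196375 0.05960521] [1.66448129 0.84977846 5.88620242] [-0.09995493 -0.26946638  0.02396291] 0.2703596140677246
time: 9.2
position: [0.5609, 0.0924, 0.0596]
tool_rot: [-3.14, 0.035, -0.008]
ft_force: [1.4, 0.1, 6.1]
grip_width: 0.262
[0.560933   0.09235479 0.05958789] [1.35958976 0.12905461 6.05339303] [-0.10503695 -0.27551145 -0.05608866] 0.2622787012324774
```

```bash
for i in 1; do python3 -m crank '{"dp":[[0.2,0,0],[0.2,0,0],[0.2,0,0],[0.2,0,0],[0.2,0,0],[0.2,0,0],[0.2,0,0],[0.2,0,0]],"delta_rot":[[0,0,0],[0,0,0],[0,0,0],[0,0,0],[0,0,0],[0,0,0],[0,0,0],[0,0,0]]}'; done
python3 - <<'E'
from h import *
s=ctrl.get_state();print(s['position'],s['ft_force'],s['torque'],s['grip_width'])
E
python3 -m crank '{"dp":[[0.2,0,0],[0.2,0,0],[0.2,0,0],[0.2,0,0],[0.2,0,0],[0.2,0,0],[0.2,0,0],[0.2,0,0]],"delta_rot":[[0,0,0],[0,0,0],[0,0,0],[0,0,0],[0,0,0],[0,0,0],[0,0,0],[0,0,0]]}'
python3 - <<'E'
from h import *
s=ctrl.get_state();print(s['position'],s['ft_force'],s['torque'],s['grip_width'])
E
```

```text
time: 10.0
position: [0.5749, 0.092, 0.0588]
tool_rot: [-3.141, 0.034, -0.001]
ft_force: [-1.5, -0.7, 6.6]
grip_width: 0.266
[0.57488149 0.09197944 0.05877243] [-1.45436576 -0.72592264  6.61148875] [-0.07629451  0.51019731  0.04790106] 0.2656276039804709
time: 10.8
position: [0.5909, 0.0916, 0.0588]
tool_rot: [-3.141, 0.034, -0.001]
ft_force: [-2.4, -0.4, 5.8]
grip_width: 0.264
[0.59087496 0.09161242 0.0587684 ] [-2.40801509 -0.44172177  5.82982353] [-0.0248908   0.52445736 -0.03419742] 0.264102323660554
```

```bash
python3 -m crank '{"dp":[[0,0,-0.3],[0,0,-0.3],[0,0,0],[0,0,0],[0,0,0],[0,0,0],[0,0,0],[0,0,0]],"delta_rot":[[0,0,0],[0,0,0],[0,0,0],[0,0,0],[0,0,0],[0,0,0],[0,0,0],[0,0,0]]}' 6.5
python3 -m crank '{"dp":[[0,0,-1],[0,0,-1.5],[0,0,-2],[0,2.1,-0.5],[0,2.1,0],[0,2.1,0],[0,2.1,0],[0,0,0]],"delta_rot":[[0,0,0],[0,0,0],[0,0,0],[0,0,0],[0,0,0],[0,0,0],[0,0,0],[0,0,0]]}'
python3 - <<'E'
from h import *
print(pose()[0])
plan(.5891,.0073,.065,-.03,5)
E
```

```text
time: 11.6
position: [0.5905, 0.0914, 0.0641]
tool_rot: [-3.141, 0.035, 0.0]
ft_force: [-0.1, -0.5, 0.0]
grip_width: 0.737
time: 12.4
position: [0.5892, 0.0031, 0.116]
tool_rot: [3.14, -0.043, 0.004]
ft_force: [1.2, -1.1, 1.0]
grip_width: 0.742
[0.5892407  0.00309822 0.11604926]
[-0.01, -0.09, 1.02] [0.0003, -0.0005, 0.0005]
[-0.01, -0.09, 1.02] [0.0003, -0.0005, 0.0005]
[-0.01, -0.08, 1.02] [0.0003, -0.0005, 0.0005]
[-0.01, -0.08, 1.02] [0.0003, -0.0005, 0.0005]
[-0.01, -0.08, 1.02] [0.0003, -0.0005, 0.0005]
```

```bash
python3 -m crank '{"dp":[[0,0,0.5],[0,0,1],[0,0,1],[0,0,1],[0,0,0.9],[0,0,0.6],[0,0,0],[0,0,0]],"delta_rot":[[0,0,0],[0,0,0],[0,0,0],[0,0,0],[0,0,0],[0,0,0],[0,0,0],[0,0,0]]}' 4
python3 -m crank '{"dp":[[0,0,0],[0,0,0],[0,0,0],[0,0,0],[0,0,0],[0,0,0],[0,0,0],[0,0,0]],"delta_rot":[[0,0,0],[0,0,0],[0,0,0],[0,0,0],[0,0,0],[0,0,0],[0,0,0],[0,0,0]]}' 0 40
python3 -m crank '{"dp":[[0,0,0.1],[0,0,0.1],[0,0,0.1],[0,0,0.1],[0,0,0.1],[0,0,0.1],[0,0,0],[0,0,0]],"delta_rot":[[0,0,0],[0,0,0],[0,0,0],[0,0,0],[0,0,0],[0,0,0],[0,0,0],[0,0,0]]}'
python3 - <<'E'
from h import *
s=ctrl.get_state();print(s['position'],s['ft_force'],s['torque'],s['grip_width'])
E
```

```text
time: 13.2
position: [0.5888, 0.0073, 0.0642]
tool_rot: [3.141, -0.035, 0.0]
ft_force: [1.1, 0.5, 0.6]
grip_width: 0.459
time: 14.0
position: [0.5889, 0.0074, 0.0645]
tool_rot: [-3.141, 0.035, -0.001]
ft_force: [0.0, -0.4, 3.7]
grip_width: 0.266
time: 14.8
position: [0.5889, 0.0074, 0.0585]
tool_rot: [-3.141, 0.035, -0.001]
ft_force: [-0.2, 0.1, 6.5]
grip_width: 0.262
[0.58888669 0.00739959 0.05851895] [-0.22756731  0.06211097  6.54597905] [-0.01965159  0.34892751 -0.00824695] 0.2618788578866571
```

```bash
cat > r.py <<'E'
from h import *
s=ctrl.get_state();print(s['position'].round(4),s['ft_force'].round(2),s['torque'].round(3),s['grip_width'])
E
A='"delta_rot":[[0,0,0],[0,0,0],[0,0,0],[0,0,0],[0,0,0],[0,0,0],[0,0,0],[0,0,0]]'
python3 -m crank '{"dp":[[-0.2,0,0],[-0.2,0,0],[-0.2,0,0],[-0.2,0,0],[-0.2,0,0],[-0.2,0,0],[-0.2,0,0],[-0.2,0,0]],"delta_rot":[[0,0,0],[0,0,0],[0,0,0],[0,0,0],[0,0,0],[0,0,0],[0,0,0],[0,0,0]]}' >/dev/null; python3 r.py
python3 -m crank '{"dp":[[-0.2,0,0],[-0.2,0,0],[-0.2,0,0],[-0.2,0,0],[-0.2,0,0],[-0.2,0,0],[-0.2,0,0],[-0.2,0,0]],"delta_rot":[[0,0,0],[0,0,0],[0,0,0],[0,0,0],[0,0,0],[0,0,0],[0,0,0],[0,0,0]]}' >/dev/null; python3 r.py
python3 -m crank '{"dp":[[0.2,0,0],[0.2,0,0],[0.2,0,0],[0.2,0,0],[0.2,0,0],[0.2,0,0],[0.2,0,0],[0.2,0,0]],"delta_rot":[[0,0,0],[0,0,0],[0,0,0],[0,0,0],[0,0,0],[0,0,0],[0,0,0],[0,0,0]]}' >/dev/null; python3 r.py
python3 -m crank '{"dp":[[0.2,0,0],[0.2,0,0],[0.2,0,0],[0.2,0,0],[0.2,0,0],[0.2,0,0],[0.2,0,0],[0.2,0,0]],"delta_rot":[[0,0,0],[0,0,0],[0,0,0],[0,0,0],[0,0,0],[0,0,0],[0,0,0],[0,0,0]]}' >/dev/null; python3 r.py
```

```text
[0.5756 0.0079 0.0596] [ 3.96 -0.44  5.74] [-0.06  -0.702 -0.009] 0.2621873235878754
[0.5597 0.0082 0.0596] [ 3.61 -0.39  4.96] [-0.013 -0.739 -0.016] 0.2664322449952484
[0.5713 0.0078 0.0579] [-4.25 -0.16  7.12] [-0.08   0.914  0.003] 0.2632854561733399
[0.5874 0.0074 0.0579] [-3.62 -0.18  7.51] [-0.05   0.907  0.035] 0.26615150509975166
```

```bash
python3 -m crank '{"dp":[[0,0,-0.3],[0,0,-0.3],[0,0,0],[0,0,0],[0,0,0],[0,0,0],[0,0,0],[0,0,0]],"delta_rot":[[0,0,0],[0,0,0],[0,0,0],[0,0,0],[0,0,0],[0,0,0],[0,0,0],[0,0,0]]}' 6.5
python3 -m crank '{"dp":[[0,0,-1],[0,0,-1.5],[0,0,-2],[0,2.1,-0.5],[0,2.1,0],[0,2.1,0],[0,2.1,0],[0,0,0]],"delta_rot":[[0,0,0],[0,0,0],[0,0,0],[0,0,0],[0,0,0],[0,0,0],[0,0,0],[0,0,0]]}'
python3 -m crank '{"dp":[[0,0,0.5],[0,0,1],[0,0,1],[0,0,1],[0,0,0.9],[0,0,0.6],[0,0,0],[0,0,0]],"delta_rot":[[0,0,0],[0,0,0],[0,0,0],[0,0,0],[0,0,0],[0,0,0],[0,0,0],[0,0,0]]}' 4
python3 r.py
```

```text
time: 18.8
position: [0.5886, 0.0074, 0.0641]
tool_rot: [3.141, -0.034, 0.0]
ft_force: [-0.7, 0.6, -0.6]
grip_width: 0.735
time: 19.6
position: [0.587, -0.0809, 0.116]
tool_rot: [3.139, -0.043, 0.004]
ft_force: [-0.2, -0.6, -0.1]
grip_width: 0.749
time: 20.4
position: [0.5869, -0.0766, 0.0642]
tool_rot: [3.141, -0.035, 0.0]
ft_force: [0.0, -0.3, 0.5]
grip_width: 0.461
[ 0.5869 -0.0766  0.0642] [ 0.   -0.26  0.5 ] [-0.075  0.055 -0.015] 0.46087927976628085
```

```bash
python3 -m crank '{"dp":[[0,0,0],[0,0,0],[0,0,0],[0,0,0],[0,0,0],[0,0,0],[0,0,0],[0,0,0]],"delta_rot":[[0,0,0],[0,0,0],[0,0,0],[0,0,0],[0,0,0],[0,0,0],[0,0,0],[0,0,0]]}' 0 40
python3 -m crank '{"dp":[[0,0,0.1],[0,0,0.1],[0,0,0.1],[0,0,0.1],[0,0,0.1],[0,0,0.1],[0,0,0],[0,0,0]],"delta_rot":[[0,0,0],[0,0,0],[0,0,0],[0,0,0],[0,0,0],[0,0,0],[0,0,0],[0,0,0]]}'
python3 r.py
```

```text
time: 21.2
position: [0.5868, -0.0766, 0.0643]
tool_rot: [-3.141, 0.035, -0.0]
ft_force: [-2.4, 0.1, 3.3]
grip_width: 0.266
time: 22.0
position: [0.5868, -0.0766, 0.0584]
tool_rot: [-3.141, 0.035, -0.0]
ft_force: [-2.2, 1.2, 6.6]
grip_width: 0.265
[ 0.5868 -0.0766  0.0584] [-2.17  1.21  6.6 ] [-0.022  0.697  0.047] 0.2645886282019283
```

```bash

python3 -m crank '{"dp":[[-0.2,0,0],[-0.2,0,0],[-0.2,0,0],[-0.2,0,0],[-0.2,0,0],[-0.2,0,0],[-0.2,0,0],[-0.2,0,0]],"delta_rot":[[0,0,0],[0,0,0],[0,0,0],[0,0,0],[0,0,0],[0,0,0],[0,0,0],[0,0,0]]}' >/dev/null; python3 r.py
python3 -m crank '{"dp":[[-0.2,0,0],[-0.2,0,0],[-0.2,0,0],[-0.2,0,0],[-0.2,0,0],[-0.2,0,0],[-0.2,0,0],[-0.2,0,0]],"delta_rot":[[0,0,0],[0,0,0],[0,0,0],[0,0,0],[0,0,0],[0,0,0],[0,0,0],[0,0,0]]}' >/dev/null; python3 r.py
python3 -m crank '{"dp":[[0.2,0,0],[0.2,0,0],[0.2,0,0],[0.2,0,0],[0.2,0,0],[0.2,0,0],[0.2,0,0],[0.2,0,0]],"delta_rot":[[0,0,0],[0,0,0],[0,0,0],[0,0,0],[0,0,0],[0,0,0],[0,0,0],[0,0,0]]}' >/dev/null; python3 r.py
```

```text
[ 0.576  -0.0765  0.0605] [ 5.38 -1.05  4.96] [-0.076 -1.369 -0.005] 0.2642006377650028
[ 0.56   -0.0761  0.0604] [ 6.07 -0.49  6.14] [-0.163 -1.241  0.064] 0.2641865148225032
[ 0.5684 -0.0762  0.0575] [-7.05  0.1   5.94] [ 0.031  1.669 -0.017] 0.26298525275569234
```

Drag readings: lane 3 (y+) is about 1.7 N, lane 2 about 3.9 N and lane 1 (y−) about 6.3 N, and the moments order the same way. That makes lane 1 fresh, lane 2 half-worn and lane 3 glazed. The fresh foot is already in the gripper, so I'll carry it to the green tray.

```bash
python3 -m crank '{"dp":[[0,0,-0.5],[0,0,-1],[0,0,-1.5],[0,0,-1.5],[0,0,-1.5],[0,0,-1.5],[0,0,-1],[0,0,0]],"delta_rot":[[0,0,0],[0,0,0],[0,0,0],[0,0,0],[0,0,0],[0,0,0],[0,0,0],[0,0,0]]}'
python3 - <<'E'
from h import *
exec(open('r.py').read())
plan(.451,.299,.143,-.035,16)
a=ctrl.get_image("scene");cv2.imwrite("pics/l1.png",cv2.resize(a[150:330,230:430],None,fx=3,fy=3,interpolation=2))
E
```

```text
time: 25.2
position: [0.5721, -0.0764, 0.1454]
tool_rot: [-3.141, 0.034, -0.006]
ft_force: [0.0, 0.5, -3.2]
grip_width: 0.269
[ 0.5721 -0.0764  0.1454] [ 0.02  0.48 -3.19] [-0.156  0.039  0.014] 0.2692821667158674
[-0.81, -2.33, 0.01] [-0.0, -0.0002, 0.0008]
[-0.81, -2.33, 0.01] [-0.0, -0.0002, 0.0008]
[-0.81, -2.33, 0.01] [-0.0, -0.0002, 0.0008]
[-0.81, -2.33, 0.01] [-0.0, -0.0002, 0.0008]
[-0.82, -2.33, 0.01] [-0.0, -0.0002, 0.0008]
[-0.82, -2.33, 0.01] [-0.0, -0.0002, 0.0008]
[-0.82, -2.32, 0.01] [-0.0, -0.0002, 0.0008]
[-0.82, -2.32, 0.01] [-0.0, -0.0002, 0.0008]
[-0.82, -2.32, 0.01] [-0.0, -0.0002, 0.0008]
[-0.83, -2.32, 0.01] [-0.0, -0.0002, 0.0008]
[-0.83, -2.32, 0.01] [-0.0, -0.0002, 0.0008]
[-0.83, -2.32, 0.01] [-0.0, -0.0002, 0.0008]
[-0.83, -2.32, 0.01] [-0.0, -0.0002, 0.0008]
[-0.83, -2.32, 0.01] [-0.0, -0.0002, 0.0008]
[-0.84, -2.32, 0.01] [-0.0, -0.0002, 0.0008]
[-0.84, -2.32, 0.01] [-0.0, -0.0002, 0.0008]
```

View pics/l1.png

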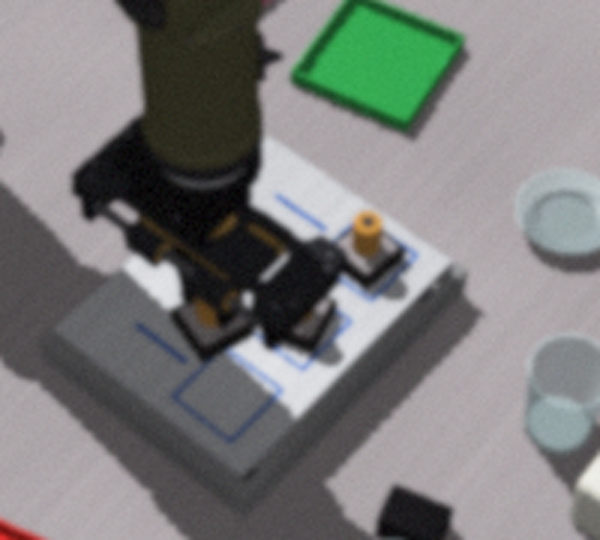

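The lane 1 foot is lifted upright at crop (208,318), and the other two still stand on the plate. Carrying it to the green tray.

```bash
python3 -m crank '{"dp":[[-0.4,-1.2,0],[-0.8,-2.3,0],[-0.9,-2.7,0],[-0.9,-2.7,0],[-0.9,-2.7,0],[-0.9,-2.7,0],[-0.9,-2.7,0],[-0.9,-2.7,0]],"delta_rot":[[0,0,0],[0,0,0],[0,0,0],[0,0,0],[0,0,0],[0,0,0],[0,0,0],[0,0,0]]}'
python3 -m crank '{"dp":[[-0.9,-2.7,0],[-0.9,-2.7,0],[-0.9,-2.7,0],[-0.9,-2.7,1],[-0.9,-2.7,1.5],[-0.9,-2.2,1.5],[-0.5,-1.4,1.5],[0,0,1.5]],"delta_rot":[[0,0,0],[0,0,0],[0,0,0],[0,0,0],[0,0,0],[0,0,0],[0,0,0],[0,0,0]]}'
python3 - <<'E'
from h import *
exec(open('r.py').read())
plan(.451,.299,.025,-.035,7)
E
```

```text
time: 26.05
position: [0.5073, 0.124, 0.1422]
tool_rot: [3.141, -0.033, -0.003]
ft_force: [0.8, -0.3, -2.9]
grip_width: 0.266
time: 26.85
position: [0.4516, 0.2974, 0.0716]
tool_rot: [-3.141, 0.027, 0.003]
ft_force: [-0.3, -0.2, -2.4]
grip_width: 0.266
[0.4516 0.2974 0.0716] [-0.31 -0.19 -2.42] [-0.065  0.087 -0.041] 0.2656933576546431
[-0.01, -0.02, 0.67] [-0.0001, 0.0002, 0.0025]
[-0.01, -0.02, 0.67] [-0.0001, 0.0002, 0.0025]
[-0.01, -0.02, 0.67] [-0.0001, 0.0002, 0.0025]
[-0.01, -0.02, 0.67] [-0.0001, 0.0002, 0.0025]
[-0.01, -0.02, 0.67] [-0.0001, 0.0002, 0.0025]
[-0.01, -0.02, 0.67] [-0.0001, 0.0002, 0.0025]
[-0.01, -0.02, 0.67] [-0.0001, 0.0002, 0.0025]
```

```bash
python3 -m crank '{"dp":[[0,0,0.5],[0,0,1],[0,0,1],[0,0,1],[0,0,0.8],[0,0,0.3],[0,0,0.1],[0,0,0]],"delta_rot":[[0,0,0],[0,0,0],[0,0,0],[0,0,0],[0,0,0],[0,0,0],[0,0,0],[0,0,0]]}'
python3 - <<'E'
from h import *
exec(open('r.py').read())
a=ctrl.get_image("scene");cv2.imwrite("pics/l2.png",cv2.resize(a[80:220,280:430],None,fx=4,fy=4,interpolation=2))
E
```

```text
time: 27.65
position: [0.4541, 0.2945, 0.0263]
tool_rot: [-3.141, 0.035, -0.001]
ft_force: [-0.1, -0.4, -3.1]
grip_width: 0.267
[0.4541 0.2945 0.0263] [-0.14 -0.45 -3.13] [-0.086  0.061 -0.023] 0.2667378233184429
```

View pics/l2.png

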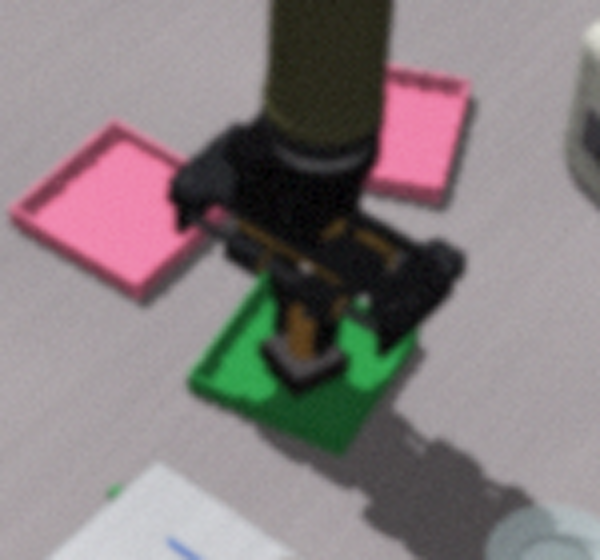

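```bash
python3 -m crank '{"dp":[[0,0,0.2],[0,0,0.2],[0,0,0.1],[0,0,0.1],[0,0,0.1],[0,0,0],[0,0,0],[0,0,0]],"delta_rot":[[0,0,0],[0,0,0],[0,0,0],[0,0,0],[0,0,0],[0,0,0],[0,0,0],[0,0,0]]}'; python3 r.py
```

```text
time: 28.5
position: [0.454, 0.2945, 0.0193]
tool_rot: [-3.141, 0.034, -0.0]
ft_force: [0.8, -0.2, -2.3]
grip_width: 0.265
[0.454  0.2945 0.0193] [ 0.79 -0.21 -2.26] [-0.066  0.079  0.071] 0.265312776963875
```

```bash
python3 -m crank '{"dp":[[0,0,0.1],[0,0,0.1],[0,0,0.05],[0,0,0.05],[0,0,0],[0,0,0],[0,0,0],[0,0,0]],"delta_rot":[[0,0,0],[0,0,0],[0,0,0],[0,0,0],[0,0,0],[0,0,0],[0,0,0],[0,0,0]]}'; python3 r.py
```

```text
time: 29.3
position: [0.4541, 0.2947, 0.0185]
tool_rot: [-3.141, 0.035, 0.0]
ft_force: [-5.6, -4.0, 13.1]
grip_width: 0.264
[0.4541 0.2947 0.0185] [-5.64 -3.97 13.15] [-8.310e-01  1.242e+00  1.000e-03] 0.26403231954258866
```

```bash
python3 -m crank '{"dp":[[0,0,-0.2],[0,0,0],[0,0,0],[0,0,0],[0,0,0],[0,0,0],[0,0,0],[0,0,0]],"delta_rot":[[0,0,0],[0,0,0],[0,0,0],[0,0,0],[0,0,0],[0,0,0],[0,0,0],[0,0,0]]}' 6
python3 -m crank '{"dp":[[0,0,-1],[0,0,-1.5],[0,0,-2],[0,0,-2],[0,0,-2],[0.5,0.8,-2],[1.0,1.6,-0.5],[1.5,2.4,0]],"delta_rot":[[0,0,0],[0,0,0],[0,0,0],[0,0,0],[0,0,0],[0,0,0],[0,0,0],[0,0,0]]}' 
python3 -m crank '{"dp":[[2,2.9,0],[2,2.9,0],[2,2.9,0],[2,2.9,0],[1.5,2.2,0],[0.5,0.8,0],[0,0,0],[0,0,0]],"delta_rot":[[0,0,0],[0,0,0],[0,0,0],[0,0,0],[0,0,0],[0,0,0],[0,0,0],[0,0,0]]}' 
python3 - <<'E'
from h import *
exec(open('r.py').read())
plan(.5905,.0914,.065,-.035,5)
b=ctrl.get_image("scene");cv2.imwrite("pics/l3.png",cv2.resize(b[130:330,230:430],None,fx=3,fy=3,interpolation=2))
E
```

```text
time: 30.1
position: [0.4539, 0.2944, 0.0181]
tool_rot: [3.141, -0.035, -0.0]
ft_force: [0.5, -0.3, -0.8]
grip_width: 0.685
time: 30.9
position: [0.4834, 0.2476, 0.1306]
tool_rot: [-3.138, 0.029, -0.004]
ft_force: [-0.0, -0.2, 0.3]
grip_width: 0.689
time: 31.7
position: [0.5789, 0.0995, 0.1283]
tool_rot: [-3.14, 0.032, 0.001]
ft_force: [-0.3, 0.7, 0.5]
grip_width: 0.685
[0.5789 0.0995 0.1283] [-0.27  0.71  0.54] [-0.082  0.071 -0.01 ] 0.6845954734783695
[0.24, 0.16, 1.27] [-0.0003, 0.0001, 0.0029]
[0.24, 0.16, 1.27] [-0.0003, 0.0001, 0.0029]
[0.24, 0.16, 1.27] [-0.0003, 0.0001, 0.0029]
[0.24, 0.15, 1.27] [-0.0003, 0.0001, 0.0029]
[0.24, 0.15, 1.27] [-0.0003, 0.0001, 0.0029]
```

View pics/l3.png

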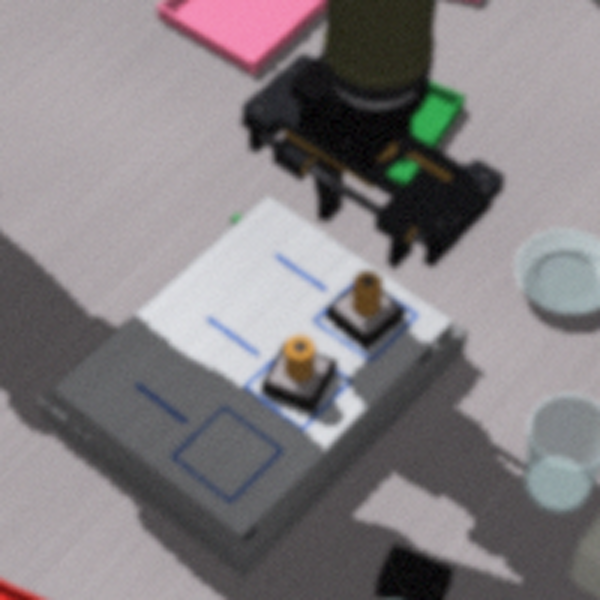

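```bash
python3 -m crank '{"dp":[[0.6,0.4,0.5],[0.6,0.4,1],[0,0,1.2],[0,0,1.2],[0,0,1.2],[0,0,0.9],[0,0,0.4],[0,0,0]],"delta_rot":[[0,0,0],[0,0,0],[0,0,0],[0,0,0],[0,0,0],[0,0,0],[0,0,0],[0,0,0]]}'
python3 r.py
python3 -m crank '{"dp":[[0,0,0],[0,0,0],[0,0,0],[0,0,0],[0,0,0],[0,0,0],[0,0,0],[0,0,0]],"delta_rot":[[0,0,0],[0,0,0],[0,0,0],[0,0,0],[0,0,0],[0,0,0],[0,0,0],[0,0,0]]}' 0 40
python3 r.py
python3 -c "
from h import *
print(proj('scene',[.5905,.0914,.1]),proj('scene',[.454,.2945,.054]),proj('top',[.454,.2945,.054]))"
```

```text
time: 32.55
position: [0.5909, 0.0893, 0.0633]
tool_rot: [3.141, -0.034, -0.002]
ft_force: [0.0, 0.2, -0.0]
grip_width: 0.692
[0.5909 0.0893 0.0633] [ 0.03  0.24 -0.02] [-0.044  0.07  -0.012] 0.6923079453545028
time: 33.35
position: [0.5915, 0.0894, 0.0643]
tool_rot: [-3.141, 0.034, -0.0]
ft_force: [-0.4, 0.3, 1.8]
grip_width: 0.267
[0.5915 0.0894 0.0643] [-0.44  0.27  1.77] [-0.122  0.094 -0.006] 0.2668066688120718
[352.06233692 224.30866035] [356.26159003 160.95408535] [217.7020611 261.2396395]
```

```bash
python3 -m crank '{"dp":[[0,0,-0.5],[0,0,-1],[0,0,-1.5],[0,0,-1.5],[0,0,-1.5],[0,0,-1.5],[0,0,-0.5],[0,0,0]],"delta_rot":[[0,0,0],[0,0,0],[0,0,0],[0,0,0],[0,0,0],[0,0,0],[0,0,0],[0,0,0]]}'
python3 - <<'E'
from h import *
exec(open('r.py').read())
plan(.515,-.316,.143,-.022,14)
E
```

```text
time: 34.15
position: [0.5922, 0.0895, 0.1456]
tool_rot: [-3.141, 0.034, -0.003]
ft_force: [1.1, 0.4, -2.1]
grip_width: 0.265
[0.5922 0.0895 0.1456] [ 1.07  0.38 -2.09] [-0.046  0.02   0.015] 0.2648024172681013
[-0.49, 2.91, 0.01] [-0.0001, -0.0002, 0.0]
[-0.49, 2.91, 0.02] [-0.0001, -0.0002, 0.0]
[-0.49, 2.91, 0.02] [-0.0001, -0.0002, 0.0]
[-0.49, 2.91, 0.02] [-0.0001, -0.0002, 0.0]
[-0.49, 2.91, 0.02] [-0.0001, -0.0002, 0.0]
[-0.49, 2.91, 0.02] [-0.0001, -0.0002, 0.0]
[-0.49, 2.91, 0.02] [-0.0001, -0.0002, 0.0]
[-0.49, 2.91, 0.02] [-0.0001, -0.0002, 0.0]
[-0.49, 2.91, 0.02] [-0.0001, -0.0002, 0.0]
[-0.49, 2.91, 0.02] [-0.0001, -0.0002, 0.0]
[-0.49, 2.91, 0.02] [-0.0001, -0.0002, 0.0]
[-0.49, 2.91, 0.02] [-0.0001, -0.0002, 0.0]
[-0.49, 2.91, 0.02] [-0.0001, -0.0002, 0.0]
[-0.49, 2.91, 0.02] [-0.0001, -0.0002, 0.0]
```

```bash
python3 -m crank '{"dp":[[-0.2,1.2,0],[-0.4,2.4,0],[-0.6,3.3,0],[-0.6,3.3,0],[-0.6,3.3,0],[-0.6,3.3,0],[-0.6,3.3,0],[-0.6,3.3,0]],"delta_rot":[[0,0,0],[0,0,0],[0,0,0],[0,0,0],[0,0,0],[0,0,0],[0,0,0],[0,0,0]]}'
python3 -m crank '{"dp":[[-0.6,3.3,0],[-0.6,3.3,0],[-0.6,3.3,0],[-0.6,3.3,0],[-0.5,2.4,1],[-0.2,1.2,1.5],[0,0,1.5],[0,0,1]],"delta_rot":[[0,0,0],[0,0,0],[0,0,0],[0,0,0],[0,0,0],[0,0,0],[0,0,0],[0,0,0]]}'
python3 - <<'E'
from h import *
exec(open('r.py').read())
plan(.515,-.316,.0263,-.03,7)
E
```

```text
time: 34.95
position: [0.5426, -0.1459, 0.1432]
tool_rot: [3.141, -0.036, -0.003]
ft_force: [0.8, 0.7, -1.3]
grip_width: 0.263
time: 35.75
position: [0.5082, -0.3102, 0.0919]
tool_rot: [-3.14, 0.036, 0.004]
ft_force: [0.4, 0.8, -2.1]
grip_width: 0.261
[ 0.5082 -0.3102  0.0919] [ 0.38  0.84 -2.11] [-0.019  0.074 -0.047] 0.26127633173940995
[0.1, 0.08, 0.94] [-0.0002, 0.0004, 0.001]
[0.1, 0.08, 0.94] [-0.0002, 0.0004, 0.001]
[0.1, 0.08, 0.94] [-0.0002, 0.0004, 0.001]
[0.1, 0.08, 0.94] [-0.0002, 0.0004, 0.001]
[0.1, 0.08, 0.94] [-0.0002, 0.0004, 0.001]
[0.1, 0.08, 0.94] [-0.0002, 0.0004, 0.001]
[0.1, 0.08, 0.94] [-0.0002, 0.0004, 0.001]
```

```bash
python3 -m crank '{"dp":[[0.3,0.3,0.8],[0.3,0.3,1],[0,0,1.2],[0,0,1.2],[0,0,1.2],[0,0,0.8],[0,0,0.2],[0,0,0]],"delta_rot":[[0,0,0],[0,0,0],[0,0,0],[0,0,0],[0,0,0],[0,0,0],[0,0,0],[0,0,0]]}'
python3 - <<'E'
from h import *
exec(open('r.py').read())
a=ctrl.get_image("scene");cv2.imwrite("pics/l4.png",cv2.resize(a[260:410,140:320],None,fx=4,fy=4,interpolation=2))
E
```

```text
time: 36.55
position: [0.5153, -0.317, 0.0298]
tool_rot: [-3.141, 0.035, 0.001]
ft_force: [-0.0, 0.7, -1.4]
grip_width: 0.266
[ 0.5153 -0.317   0.0298] [-0.04  0.65 -1.44] [-0.071  0.089 -0.011] 0.26640277829701137
```

View pics/l4.png

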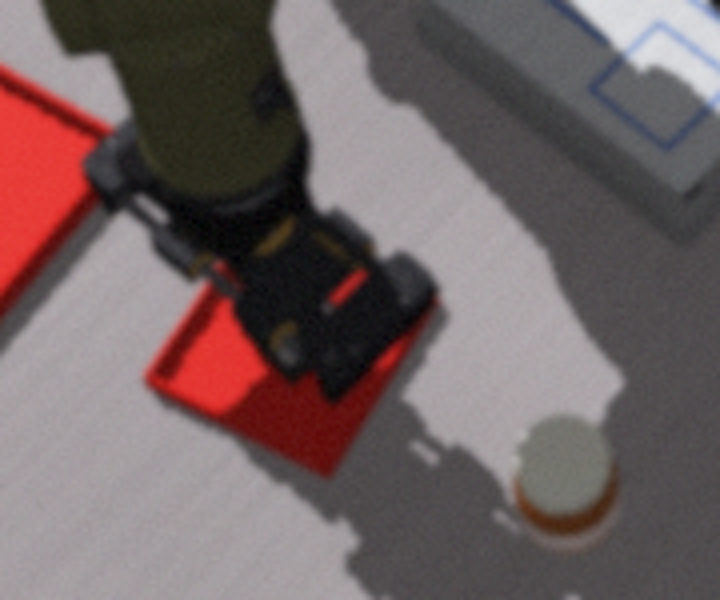

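```bash
python3 -m crank '{"dp":[[0,0,0.3],[0,0,0.3],[0,0,0.2],[0,0,0.1],[0,0,0.05],[0,0,0],[0,0,0],[0,0,0]],"delta_rot":[[0,0,0],[0,0,0],[0,0,0],[0,0,0],[0,0,0],[0,0,0],[0,0,0],[0,0,0]]}'; python3 r.py
```

```text
time: 37.4
position: [0.5156, -0.3171, 0.0208]
tool_rot: [3.141, -0.035, 0.0]
ft_force: [-0.0, -1.1, -2.4]
grip_width: 0.266
[ 0.5156 -0.3171  0.0208] [-0.   -1.07 -2.4 ] [-0.055  0.041  0.042] 0.2655131817253487
```

```bash
python3 -m crank '{"dp":[[0,0,0.1],[0,0,0.05],[0,0,0.05],[0,0,0.05],[0,0,0],[0,0,0],[0,0,0],[0,0,0]],"delta_rot":[[0,0,0],[0,0,0],[0,0,0],[0,0,0],[0,0,0],[0,0,0],[0,0,0],[0,0,0]]}'; python3 r.py
```

```text
time: 38.2
position: [0.5156, -0.3171, 0.0183]
tool_rot: [3.141, -0.035, 0.0]
ft_force: [-0.2, 1.1, 0.3]
grip_width: 0.26
[ 0.5156 -0.3171  0.0183] [-0.24  1.12  0.34] [-0.051  0.173 -0.047] 0.25967567079387677
```

Contact has just begun. I'll release, rise and look.

```bash
python3 -m crank '{"dp":[[0,0,0],[0,0,0],[0,0,0],[0,0,0],[0,0,0],[0,0,0],[0,0,0],[0,0,0]],"delta_rot":[[0,0,0],[0,0,0],[0,0,0],[0,0,0],[0,0,0],[0,0,0],[0,0,0],[0,0,0]]}' 6
python3 -m crank '{"dp":[[0,0,-1],[0,0,-1.5],[0,0,-2],[0,0,-2],[0,0,-2],[0,0,-2],[0,0,-2],[-3,0,-1.5]],"delta_rot":[[0,0,0],[0,0,0],[0,0,0],[0,0,0],[0,0,0],[0,0,0],[0,0,0],[0,0,0]]}' 
python3 -m crank '{"dp":[[0,-2,-1],[0,-3.5,0],[0,-3.5,0],[0,-3.5,0],[0,-3.5,0],[0,-2,0],[0,0,0],[0,0,0]],"delta_rot":[[0,0,0],[0,0,0],[0,0,0],[0,0,0],[0,0,0],[0,0,0],[0,0,0],[0,0,0]]}' 
python3 - <<'E'
from h import *
for n in("scene","top"):cv2.imwrite(f"pics/{n}9.png",ctrl.get_image(n))
E
```

```text
time: 39.0
position: [0.5155, -0.317, 0.0181]
tool_rot: [-3.141, 0.034, -0.0]
ft_force: [-0.9, -0.1, -0.1]
grip_width: 0.684
time: 39.8
position: [0.4892, -0.3158, 0.161]
tool_rot: [3.139, -0.028, 0.007]
ft_force: [-0.1, 0.2, 0.8]
grip_width: 0.692
time: 40.6
position: [0.4898, -0.1371, 0.1694]
tool_rot: [3.141, -0.034, 0.003]
ft_force: [-0.0, -1.2, -0.7]
grip_width: 0.691
```

View pics/scene9.png

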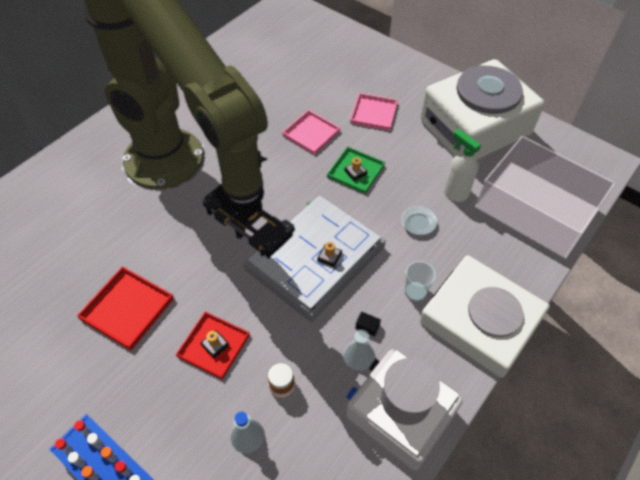

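View pics/top9.png

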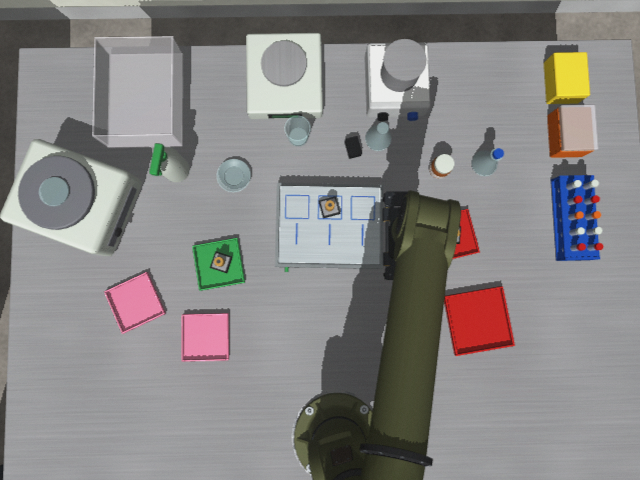

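The fresh foot stands in the green tray (scene (357,168), top (220,261)), the glazed one in the small red tray (scene (213,343)), and the half-worn one on the plate (scene (330,253)). All three look upright, the bystanders haven't moved, and the gripper is clear.

```bash
python3 - <<'E'
from h import *
t=[p for p in brass("top",cv2.imread("pics/top9.png"))];s=brass("scene",cv2.imread("pics/scene9.png"))
f=lambda L,u,v:[p for p in L if abs(p[0]-u)<10 and abs(p[1]-v)<10]
for a,b in(((220,261),(356,163)),((330,205),(330,248))):
    A,B=f(t,*a),f(s,*b)
    if A and B: print(tri(A[0],B[0]).round(3))
for p in f(s,213,338): print("red",ray("scene",*p,.045).round(3))
print(ctrl.close_job())
E
```

```text
[0.455 0.294 0.043]
[0.588 0.007 0.087]
red [ 0.515 -0.316  0.045]
the job is handed in; nothing more can be done
None
```

I told the feet apart, placed them and handed the job in at about 41 s. The hand-in returned no verdict.

**Telling the feet apart:** I slid each foot about 30 mm along its lane and back, pressing with a reading of about 5 to 7.5 N at the wrist (I estimate 7.5 to 10 N on the plate).

| Lane | Drag | Judged as | Where it stands now |
|---|---|---|---|
| 1 (y−) | about 6.3 N | fresh | green tray |
| 2 (middle) | about 3.9 N | half-worn | on the plate |
| 3 (y+) | about 1.7 N | glazed | small red tray |

**Last checks from the cameras:**
- **Fresh:** it stands at (0.455, 0.294), about 5 mm from the green tray's centre along each axis.
- **Glazed:** it stands at (0.515, -0.316), within about 1 mm of the red tray's centre. I could check it only from the scene camera, because the arm hid it from the top view.
- **Half-worn:** it stands at (0.588, 0.007) on the plate.
- **Overall:** all three looked upright, the bystanders showed no movement, and the gripper was clear.

**What disagreed:**
- **Tool height:** the real fingertips were about 30 mm higher than the reported TCP position implied. My first grip closed on nothing above the sleeve, and nothing was disturbed. I corrected for the offset from then on.
- **Drag ratios:** the friction coefficients worked out to roughly 0.2, 0.44 and 0.77, which does not match the ranges you gave. I went by the clear order of the three, not the absolute values.
- **Green tray placing:** the fresh foot pressed the tray floor with about 13 N before I released it. That was on the tray, not on the stage.

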